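Wind and set the bench timer

ROBOT

A 6-joint arm with a two-finger parallel gripper is mounted at the origin on a cart in front of the work surface, level with it; the furniture and walls round the work are solid. World frame = base frame: x ahead of the robot, y to its left, z up, the work surface at z = 0. Lengths are in m, angles in rad, forces in N, time in s.
With the tool pointing down it reaches from about 0.325 to 0.9 m from the base axis. Payload 6.1 kg.
Tool frame: the origin (TCP) lies between the finger pads; the fingertips stand 22 mm ahead of it and the grasp point (between the pads) lies 3 mm ahead of it; x points along the fingers, y is the direction in which the jaws open and shut, and the axes are right-handed (so a half turn about x gives the same grasp; the last joint's range is limited). The gripper opens to 85 mm and grips with 20 to 120 N. Pads are 22 mm wide; open, the fingers measure 114 mm over their backs; the gripper's body (76 mm by 85 mm) begins 54 mm behind the grasp point. The pads swing forward as they close: fully open they stand 13 mm farther back than shut.
Start: joints at [-1.447, 0.22, 1.526, -0, 1.395, -0.126], TCP at [0.154, -0.606, 0.253] pointing down, gripper open.
Joint ranges: [-2.98, 2.98], [-0.91, 2.08], [0.09, 2.57], [-1.24, 4.39], [0.2, 2.65], [-2.68, 2.68]. Speed limits (rad/s): [2.57, 2.57, 3.01, 3.14, 3.14, 3.14].

INTERFACE

Orientations are given as [roll, pitch, yaw] about the fixed x, y, z axes, in that order (R = Rz(yaw) Ry(pitch) Rx(roll)).
In Python, from workcell import * gives the robot as it stands.
- The arm moves only by the tool send_rows, never from a script. Its argument "steps" is a list of rows, each an object with "dp": the shift along the world's x, y, z in m, a list of three; "dr": the turn, a rotation vector about the world's x, y, z in degrees, a list of three. In form: [{"dp": [tx, ty, tz], "dr": [wx, wy, wz]}, ...]. A call has 1 to 8 rows; each row is the pose to reach, as a shift and turn from the pose commanded when the call began; what a row does not reach only later rows make up. A row lasts 1/8 s, in which the tool goes at most 62.5 mm and 10.7 degrees, less where a joint would pass 70% of its speed; a pose out of reach is approached as far as the arm can. A call with a gripper value outside its range is refused whole. "hand" is the closure in counts, from 0 (fully open) to 255 (shut), set as the call begins (left out, the last holds). The fingers move at their own pace and stop on an object; the grip force is fixed at half the most. Time passes only in rows, so rows that repeat a pose let the fingers close. It gives the time, the measured TCP pose, the force and the opening at its end, in the units of the state.
- state(): the state, without advancing time (a new reading comes with each control period).
- camera(name): name is "scene" or "side" or "wrist"; returns the picture (400x640x3 uint8, red, green, blue); there is no depth.
- camera_params(name): a dict with "vfov" (degrees; the focal length in pixels is half the picture's height over the tangent of half this angle, whatever the lens; pixels are square), "cx", "cy" (the principal point, pixels), "rvec" (rotation vector, rad) and "tvec" (3), from world to camera coordinates, as OpenCV has them. Camera axes: x right, y down, z forward; pixel columns grow to the right and rows downward; lengths in m; the calibration is good to about 2 mm. The wrist camera is an equidistant fisheye: a pixel r from the principal point sees the ray r / f radians off the axis. A picture is of the moment at which its call begins: read the wrist's pose just before it. camera_params takes no time and is no camera call; for the wrist camera it gives the pose at the moment of the call.
- close_job(): hands the job in, once; it reports no verdict.
The state is a dict: "time_s": time; "joint_pos": joint angles; "joint_velocities": joint speeds; "effort": joint torques, N m; "ee_pos": TCP position; "eef_rot": TCP orientation; "force": force on the tool from outside, world axes, zero at the start; "wrist_torque": the same for the moment, N m; "finger_gap": opening from 0.0 (shut) to 1.0 (fully open).
Only numpy, scipy, OpenCV 4.12 (cv2) and the standard library are available. Lean on these libraries where they do the work, as an engineer would, in place of code of your own. Each camera call takes 0.05 s, during which the arm holds its last target. There are 200 camera calls.

TASK

Wind the blue bench timer and set it: twist its black knob clockwise past the red top mark until you feel it come firmly up against its end stop, without forcing it, then turn it back until its pointer stands at the green marker and let go. Leave the other things on the table as they are.

Things in the scene. Friction and masses are not known exactly. Their poses are not given: they have to be found in the camera images.
- timer_case: Blue metal timer, 190 x 110 mm (foot plate 200 x 122), top face 45 mm above the table, fixed to it; a white dial of radius 50 mm and, 92 mm from the dial's axis along the case's +x, a brass bell of radius 24 mm, top 64 mm above the table. Origin on the table under the dial's axis; z up. The dial's zero mark stands 1.35 rad counter-clockwise from the case's +x, seen from above.
- top_mark (a point): Direction of the red top mark on the dial: a point 30 mm from the axis, 55 mm above the table, 2.0 rad clockwise from the zero mark, fixed to the case. The knob's upper end stop lies somewhere 0.1 to 0.7 rad clockwise past this mark, different each time and not visible: it can only be felt.
- timer_knob: Black knob on the dial, turning about the vertical: a skirt of radius 30 mm, z = 49 to 55 mm, with an upright grip bar on it 46 mm long, 14 mm thick, z = 55 to 89 mm. Origin on the axis at table height; x along the bar toward the white pointer line, z up. About 0.03 N m of friction; it stays where it is left. It starts short of the top mark; its lower stop lies within 0.3 rad of zero.
- knob_grip (a point): Point on the knob's axis, 79 mm above the table, at which to grip the bar across its 14 mm thickness (10 mm below the bar's top, 24 mm above the skirt); its x runs along the bar.
- pointer_tip (a point): Tip of the white pointer on the knob: on the skirt's edge, 30 mm from the axis along the knob's x, 55 mm above the table.
- set_marker: Small green tab (14 x 5 x 6 mm) on the rim of the dial, 35 to 50 mm from the axis, z = 46 to 53 mm, fixed during the work; it marks the time to set. Origin on the table surface under the dial's axis; its x points from the axis to the tab.
- marker_aim (a point): The point in front of the green tab, 30 mm from the axis and 55 mm above the table, where the pointer tip must finally stand.
- timer_stop (a joint): Wind-up of the hidden end stop inside the timer, rad: a stiff spring of 6 N m/rad, 0 when relaxed, positive when the knob is twisted clockwise against the upper stop, negative against the lower stop. Friction of the free knob alone moves it by about 0.005. Firmly up against the stop is 0.12 N m or more (0.02 rad); 0.5 N m (0.083 rad) either way is forcing it.
- tape_roll: Roll of masking tape lying flat, 96 mm across, 24 mm high; origin at the centre of its underside. To be left alone.
- round_cutter: Round tin cutter, 66 mm across, 35 mm high; origin at the centre of its underside. To be left alone.
- oxide_bottle: Brown bottle with black cap, 38 mm across, 76 mm high; origin at the centre of its underside. To be left alone.
- sprig_mould: Round brown plaster mould, 66 mm across, 34 mm high; origin at the centre of its underside. To be left alone.

How it is judged:
On the way, in this order (a step that is already met when the one before it is completed fails the run):
1. the knob is twisted clockwise past the top mark and held firmly against its end stop (0.12 N m or more) (value of joint timer_stop above 0.02 rad), for 0.15 s.
2. the knob is turned back until the pointer stands at the green marker (within 3 mm) (horizontal distance between pointer_tip and marker_aim below 0.003 m), for 0.3 s.
At the end, for the whole second after the job is handed in: The pointer tip stands within 3 mm of the point in front of the green marker, the knob is at rest (horizontal distance between pointer_tip and marker_aim below 0.003 m and angular speed of timer_knob below 0.05 rad/s); the robot touches nothing.
It fails at once if the timer is forced: more than 0.5 N m against either end stop (value of joint timer_stop above 0.083 rad or value of joint timer_stop below -0.083 rad).
It fails at once if the tape roll is moved more than 15 mm (distance of tape_roll from where it was at the start of the episode above 0.015 m).
It fails at once if the round cutter is moved more than 15 mm (distance of round_cutter from where it was at the start of the episode above 0.015 m).
It fails at once if the oxide bottle is moved more than 15 mm (distance of oxide_bottle from where it was at the start of the episode above 0.015 m).
It fails at once if the sprig mould is moved more than 15 mm (distance of sprig_mould from where it was at the start of the episode above 0.015 m).
It also fails if it takes over 58 s, if anything falls off the work surface, if the arm or the gripper's body presses on something with over 40 N, if the wrist force passes 120 N, or if a joint passes its speed limit or range.

## Working session

There is one attempt and no reset: what is moved stays moved. The work goes in short steps, Python scripts to look and compute and a tool call to move; the robot and the scene stay as the last step left them, time stands still between calls to the robot, and variables do not carry over. Pictures are saved under pics/ and viewed, about 8 in all and at most 12, crops included, and the job is handed in when it is done.

Besides the shell and the picture viewer there is one more tool, called after "Call:" as name([rows], argument=value, ...), one row to a line, values as JSON. send_rows: Moves the arm, as the interface text tells. Its arguments: {"type":"object","properties":{"steps":{"type":"array"},"hand":{"type":"number"}},"required":["steps"]}

```bash
mkdir -p pics; ls; cat > h.py <<'E'
from workcell import *
import numpy as np, cv2
def cast(p,uv,z):
    R=cv2.Rodrigues(np.array(p["rvec"],float))[0];t=np.array(p["tvec"],float)
    f=200/np.tan(np.radians(p["vfov"])/2)
    d=R.T@np.array([(uv[0]-p["cx"])/f,(uv[1]-p["cy"])/f,1.]);c=-R.T@t
    return c+d*(z-c[2])/d[2]
def proj(p,X):
    R=cv2.Rodrigues(np.array(p["rvec"],float))[0];t=np.array(p["tvec"],float)
    f=200/np.tan(np.radians(p["vfov"])/2)
    q=R@np.array(X,float)+t
    return np.array([p["cx"]+f*q[0]/q[2],p["cy"]+f*q[1]/q[2]])
E
python3 - <<'E'
from h import *
for n in("scene","side"):
    im=camera(n);cv2.imwrite(f"pics/{n}0.png",im[:,:,::-1]);p=camera_params(n);print(n,p)
    R=cv2.Rodrigues(np.array(p["rvec"],float))[0];print(-R.T@np.array(p["tvec"]))
print(state())
E
```

```text
pics
scene {'vfov': 46.532849719198346, 'cx': 317.82015313311194, 'cy': 210.32289901256053, 'rvec': array([ 1.01768098, -2.24353199,  1.2196319 ]), 'tvec': array([0.33512836, 0.3292659 , 0.81318152])}
[-0.15416854  0.58526417  0.718115  ]
side {'vfov': 52.12688147248318, 'cx': 319.2570771793762, 'cy': 195.0750688813399, 'rvec': array([ 2.19588501,  0.06579019, -0.03804557]), 'tvec': array([-0.56969319, -0.00304886,  1.39779038])}
[ 0.64099071 -1.09732965  0.81447905]
{'time_s': 0.1, 'joint_pos': array([-1.44706508e+00,  2.21147156e-01,  1.52748316e+00, -1.60974936e-06,
        1.39474436e+00, -1.26103486e-01]), 'joint_velocities': array([ 0.00045629, -0.00152986, -0.0024418 , -0.00065934,  0.00066685,
       -0.0006758 ]), 'effort': array([ 7.28313280e-04, -4.98248541e+01, -3.90545940e+01, -2.38203647e-04,
        5.74461592e-03,  1.09833013e-05]), 'ee_pos': array([ 0.15445729, -0.60508445,  0.25231586]), 'eef_rot': array([-1.69601073,  1.5690143 ,  1.69541694]), 'force': array([ 0.13680382, -0.10917321,  0.03542637]), 'wrist_torque': array([ 0.02710239, -0.06253835,  0.0294867 ]), 'finger_gap': 1.0015957091153886}
```

View pics/scene0.png

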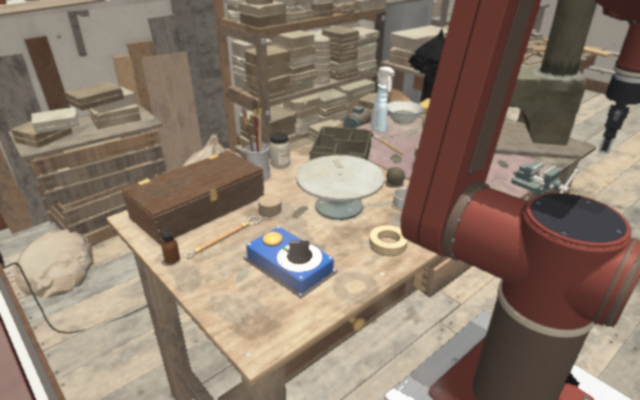

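View pics/side0.png

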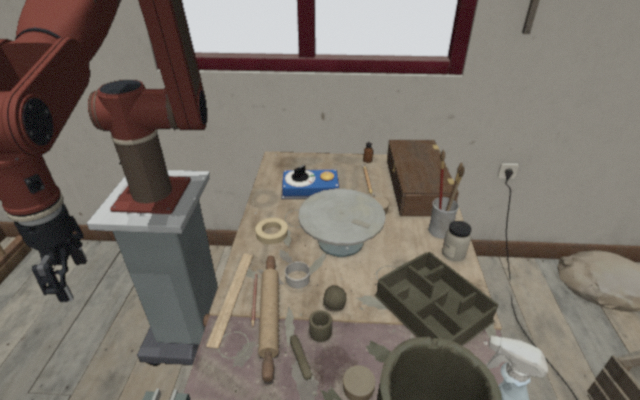

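The scene view shows the blue timer at about (290,258), with the bell at (272,239) and the dial at (300,258). The side view shows the timer at (310,180). Next I'll measure it with masks.

```bash
python3 - <<'E'
from h import *
for n,box,zb in(("scene",(235,215,345,300),.05),("side",(270,155,350,205),.05)):
    im=cv2.imread(f"pics/{n}0.png");p=camera_params(n)
    x0,y0,x1,y1=box;c=im[y0:y1,x0:x1];h=cv2.cvtColor(c,cv2.COLOR_BGR2HSV)
    H,S,V=[h[:,:,i].astype(int) for i in range(3)]
    ms={"blue":((H>100)&(H<130)&(S>120),.045),"white":((S<60)&(V>150),.046),"bell":((H>12)&(H<28)&(S>140)&(V>140),.062),
     "green":((H>35)&(H<90)&(S>60),.05),"black":((V<60),.08),"red":(((H<8)|(H>172))&(S>100),.05)}
    for k,(m,z) in ms.items():
        nn,l,st,ce=cv2.connectedComponentsWithStats(m.astype(np.uint8))
        for i in sorted(range(1,nn),key=lambda i:-st[i,4])[:3]:
            u=ce[i]+[x0,y0];print(n,k,st[i],u.round(1),cast(p,u,z).round(3))
    cv2.imwrite(f"pics/{n}0c.png",cv2.resize(c,None,fx=7,fy=7,interpolation=cv2.INTER_CUBIC))
E
```

```text
scene blue [ 13  23  39  23 358] [263.9 249.1] [0.579 0.106 0.045]
scene blue [ 58  39  39  26 342] [318.5 269.1] [0.441 0.057 0.045]
scene blue [42 15 12  9 31] [283.9 233.8] [0.597 0.033 0.045]
scene white [   0    0  110   85 2421] [292.7 248.4] [0.536 0.054 0.046]
scene white [ 12  55  25  22 173] [257.5 278.7] [0.502 0.178 0.046]
scene white [  6   0  22  11 129] [253.6 219.2] [0.697 0.053 0.046]
scene green [48 33  3  2  3] [284.  248.3] [0.545 0.073 0.05 ]
side blue [ 13  16  55  25 543] [310.2 186.1] [0.54  0.014 0.045]
side blue [14 17  3  4  6] [284.7 173.2] [0.445 0.088 0.045]
side white [ 21  18  59  32 658] [329.2 196.9] [ 0.605 -0.044  0.046]
side white [ 15  15  30  17 244] [299.3 179.5] [0.5   0.05  0.046]
side white [  0   0  11  40 197] [273.8 176.7] [0.411 0.062 0.046]
side green [28 16  3  3  5] [299.2 171.8] [0.496 0.092 0.05 ]
side green [32 16  2  2  2] [302.5 171.5] [0.507 0.094 0.05 ]
side green [25 21  1  1  1] [295. 176.] [0.484 0.064 0.05 ]
side black [ 23  12  15  14 149] [299.7 174.2] [0.505 0.031 0.08 ]
```

View pics/scene0c.png

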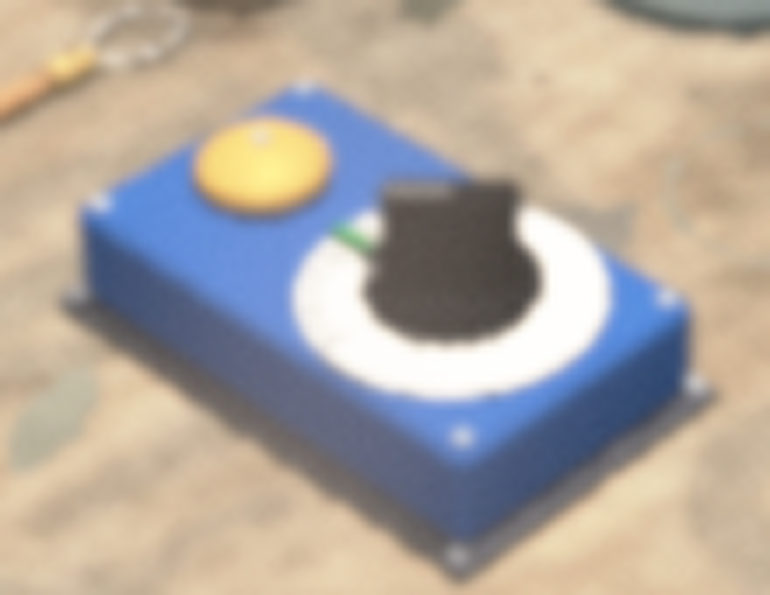

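```bash
python3 - <<'E'
from h import *
from scipy.spatial.transform import Rotation as Ro
p=camera_params("scene");ps=camera_params("side")
for u in((383,195),(520,185),(385,183),(505,205)): print(cast(p,(235+u[0]/7,215+u[1]/7),.089).round(3))
for c in((95,200),(460,437),(670,298),(308,88)): print("screw",cast(p,(235+c[0]/7,215+c[1]/7),.046).round(3))
print("bell",cast(p,(235+262/7,215+140/7),.064).round(3))
# dial
for c in((292,295),(612,290),(450,400)): print("dial",cast(p,(235+c[0]/7,215+c[1]/7),.046).round(3))
for q in((345,235),(372,248)): print("green",cast(p,(235+q[0]/7,215+q[1]/7),.053).round(3))
s=state();print(Ro.from_euler('xyz',s['eef_rot']).as_matrix().round(3))
pw=camera_params("wrist");R=cv2.Rodrigues(pw["rvec"])[0];print(-R.T@pw["tvec"],R.round(2),pw)
E
```

```text
[0.512 0.081 0.089]
[0.487 0.044 0.089]
[0.516 0.076 0.089]
[0.482 0.055 0.089]
screw [0.62  0.122 0.046]
screw [0.444 0.105 0.046]
screw [0.452 0.01  0.046]
screw [0.625 0.027 0.046]
bell [0.59  0.072 0.064]
dial [0.534 0.102 0.046]
dial [0.467 0.021 0.046]
dial [0.46  0.097 0.046]
green [0.541 0.075 0.053]
green [0.53  0.072 0.053]
[[-0.     0.247 -0.969]
 [ 0.002 -0.969 -0.247]
 [-1.    -0.002 -0.   ]]
[ 0.21856458 -0.59014159  0.37425256] [[ 0.25 -0.97 -0.  ]
 [-0.93 -0.24  0.26]
 [-0.26 -0.06 -0.96]] {'vfov': 65.70646984690485, 'cx': 321.66640861300976, 'cy': 193.95618314366592, 'rvec': array([-2.30684366,  1.79144108,  0.24270045]), 'tvec': array([-0.62548655, -0.0358912 ,  0.37892078])}
```

The estimated dial axis is (0.4995, 0.062), with case yaw about 5.6°. The bar is at roughly 55° and the green marker at roughly 18°. I'll move above it, turning the tool to about 145° so joint 6 has room to wind.

Call:
send_rows([
  {"dp":[0.014,0.028,0.01],"dr":[0,0,9.2]},
  {"dp":[0.029,0.056,0.02],"dr":[0,0,18.4]},
  {"dp":[0.043,0.083,0.03],"dr":[0,0,27.6]},
  {"dp":[0.058,0.111,0.04],"dr":[0,0,36.8]},
  {"dp":[0.072,0.139,0.05],"dr":[0,0,46]},
  {"dp":[0.086,0.167,0.05],"dr":[0,0,55.2]},
  {"dp":[0.101,0.194,0.05],"dr":[0,0,64.4]},
  {"dp":[0.115,0.222,0.05],"dr":[0,0,73.6]},
])

```text
time_s: 1.1
ee_pos: [0.2698, -0.3825, 0.3029]
eef_rot: [-2.764, 1.57, 1.917]
force: [0.7, -0.2, 0.3]
finger_gap: 0.997
```

Call:
send_rows([
  {"dp":[0.014,0.028,0],"dr":[0,0,9.2]},
  {"dp":[0.029,0.056,0],"dr":[0,0,18.4]},
  {"dp":[0.043,0.083,0],"dr":[0,0,27.6]},
  {"dp":[0.058,0.111,0],"dr":[0,0,36.8]},
  {"dp":[0.072,0.139,0],"dr":[0,0,46]},
  {"dp":[0.086,0.167,0],"dr":[0,0,55.2]},
  {"dp":[0.101,0.194,0],"dr":[0,0,64.4]},
  {"dp":[0.115,0.222,0],"dr":[0,0,73.6]},
])

```text
time_s: 2.1
ee_pos: [0.3847, -0.1605, 0.303]
eef_rot: [2.899, 1.57, 2.581]
force: [-0.0, -0.3, 0.1]
finger_gap: 1.0
```

Call:
send_rows([
  {"dp":[0.014,0.028,0],"dr":[0,0,9.2]},
  {"dp":[0.029,0.056,-0.01],"dr":[0,0,18.4]},
  {"dp":[0.043,0.083,-0.03],"dr":[0,0,27.6]},
  {"dp":[0.058,0.111,-0.05],"dr":[0,0,36.8]},
  {"dp":[0.072,0.139,-0.07],"dr":[0,0,46]},
  {"dp":[0.086,0.167,-0.09],"dr":[0,0,55.2]},
  {"dp":[0.101,0.194,-0.11],"dr":[0,0,64.4]},
  {"dp":[0.115,0.222,-0.13],"dr":[0,0,73.6]},
])

```text
time_s: 3.1
ee_pos: [0.4996, 0.0614, 0.1723]
eef_rot: [2.285, 1.57, -3.031]
force: [-0.6, 0.1, -0.2]
finger_gap: 1.001
```

Call:
send_rows([
  {"dp":[0,0,0],"dr":[0,0,0]},
  {"dp":[0,0,0],"dr":[0,0,0]},
])

```text
time_s: 3.35
ee_pos: [0.4993, 0.0601, 0.1733]
eef_rot: [2.767, 1.57, -2.555]
force: [-0.1, 0.0, 0.2]
finger_gap: 1.0
```

```bash
cat >> h.py <<'E'
from scipy.spatial.transform import Rotation as Ro
def wcast(p,uv,z):
    R=cv2.Rodrigues(np.array(p["rvec"],float))[0];c=-R.T@np.array(p["tvec"],float)
    f=200/np.tan(np.radians(p["vfov"])/2)
    a=np.array([uv[0]-p["cx"],uv[1]-p["cy"]]);r=np.hypot(*a)+1e-9;th=r/f
    d=R.T@np.array([*(a/r*np.sin(th)),np.cos(th)])
    return c+d*(z-c[2])/d[2]
def wproj(p,X):
    R=cv2.Rodrigues(np.array(p["rvec"],float))[0]
    f=200/np.tan(np.radians(p["vfov"])/2)
    q=R@np.array(X,float)+np.array(p["tvec"],float);n=np.hypot(q[0],q[1]);th=np.arctan2(n,q[2])
    return np.array([p["cx"],p["cy"]])+f*th*q[:2]/n
def show():
    s=state();M=Ro.from_euler('xyz',s['eef_rot']).as_matrix()
    print("t",s['time_s'],"p",s['ee_pos'].round(4),"yang",np.degrees(np.arctan2(M[1,1],M[0,1])).round(2),"x",M[:,0].round(3),"q",s['joint_pos'].round(3),"F",s['force'].round(2),"T",s['wrist_torque'].round(3),"gap",round(s['finger_gap'],3))
    return s
E
python3 - <<'E'
from h import *
show();p=camera_params("wrist");im=camera("wrist");cv2.imwrite("pics/w1.png",im[:,:,::-1])
np.savez("w1.npz",**p)
uv=wproj(p,[.4995,.062,.05]);print(uv)
E
```

```text
t 3.35 p [0.4993 0.0601 0.1733] yang 145.03 x [-0.001 -0.    -1.   ] q [-3.700e-02  1.000e-03  1.920e+00 -0.000e+00  1.220e+00 -2.568e+00] F [-0.14  0.01  0.18] T [ 0.04   0.026 -0.015] gap 1.0
[322.95155806 197.67034648]
```

View pics/w1.png

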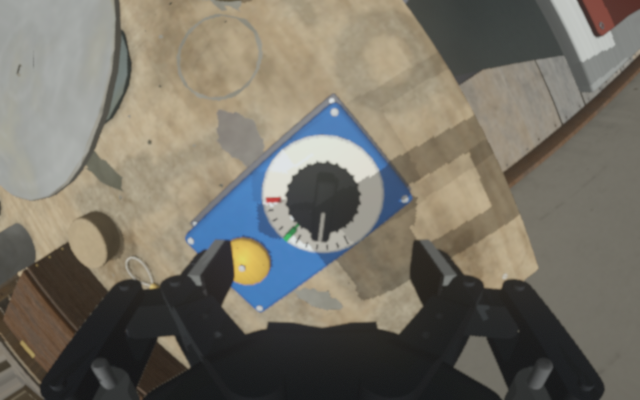

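The wrist view shows the white pointer at (322,213)-(320,240), the green tab at (290,236), the red mark at (273,200), and the dial centred at about (323,195).

```bash
cat >> h.py <<'E'
def meas(im,p,axis=None,zoom=None):
    h=cv2.cvtColor(im,cv2.COLOR_BGR2HSV);H,S,V=[h[:,:,i].astype(int) for i in range(3)]
    def comps(m,z,mn=4):
        nn,l,st,ce=cv2.connectedComponentsWithStats(m.astype(np.uint8))
        return [(st[i,4],ce[i],wcast(p,ce[i],z)[:2],np.argwhere(l==i)[:,::-1]) for i in range(1,nn) if st[i,4]>=mn]
    near=lambda L,r0,r1,c:[x for x in L if r0<np.hypot(*(x[2]-c))<r1]
    c0=np.array([.4995,.062]) if axis is None else axis
    bell=max(near(comps((H>12)&(H<28)&(S>130)&(V>110),.06,50),.05,.13,c0),key=lambda x:x[0])
    dark=max(near(comps(V<75,.055,200),0,.03,c0),key=lambda x:x[0])
    # skirt outline points below the bar are sound; whole-blob enclosing circle of hull as rough check
    g=near(comps((H>38)&(H<90)&(S>70)&(V>40),.053),.03,.055,c0)
    r=near(comps(((H<8)|(H>170))&(S>110),.047),.03,.055,c0)
    return bell,dark,g,r
E
python3 - <<'E'
from h import *
im=cv2.imread("pics/w1.png");p=dict(np.load("w1.npz"))
b,d,g,r=meas(im,p)
print("bell",b[0],b[1],b[2]);
for x in g:print("g",x[:3])
for x in r:print("r",x[:3])
# dial: outer edge of white disc via threshold along radial rays
h=cv2.cvtColor(im,cv2.COLOR_BGR2HSV);S=h[:,:,1].astype(int)
c=np.array([.4995,.062]);pts=[];kp=[]
gray=cv2.cvtColor(im,cv2.COLOR_BGR2GRAY).astype(np.float32)
rr=np.arange(.022,.058,.0003)
for a in np.radians(np.arange(0,360,4)):
    def prof(z,I): 
        q=np.array([wproj(p,[*(c+x*np.array([np.cos(a),np.sin(a)])),z]) for x in rr],np.float32)
        return cv2.remap(I,q[:,0:1],q[:,1:2],cv2.INTER_LINEAR)[:,0]
    s=prof(.046,S.astype(np.float32));i=[k for k in range(60,len(rr)-4) if s[k]<90<=s[k+1] and s[k+4]>110]
    if i:pts.append(c+rr[i[0]]*np.array([np.cos(a),np.sin(a)]))
    v=prof(.055,gray);dv=np.gradient(v)[:50];k=dv.argmax()
    if dv[k]>4:kp.append(c+rr[k]*np.array([np.cos(a),np.sin(a)]))
from scipy.optimize import least_squares
for P in(pts,kp):
    P=np.array(P);f=least_squares(lambda x:np.hypot(*(P-x[:2]).T)-x[2],[*c,.04],loss='soft_l1',f_scale=.001);print(len(P),f.x.round(4),np.abs(f.fun).mean())
# screws
x,y=[int(t) for t in wproj(p,[*c,.055])]
cr=im[y-80:y+90,x-100:x+100];cv2.imwrite("pics/w1c.png",cv2.resize(cr,None,fx=4,fy=3.5 and 4,interpolation=cv2.INTER_CUBIC)[:600]);print(x-100,y-80)
# pointer: bright low pixels in skirt
for (u,v) in [(322,213),(320,240)]: print(wcast(p,(u,v),.0555)[:2])
E
```

```text
bell 1280 [248.73515625 260.5671875 ] [0.58317462 0.06940433]
g (np.int32(85), array([290.14117647, 232.83529412]), array([0.53952343, 0.07080164]))
r (np.int32(50), array([272.84, 199.44]), array([0.53545285, 0.03983458]))
80 [0.4998 0.0619 0.0522] 0.00014519376217100936
90 [0.4996 0.0616 0.0299] 0.0008943910076056277
222 119
[0.5067103  0.07094222]
[0.52188267 0.08972364]
```

View pics/w1c.png

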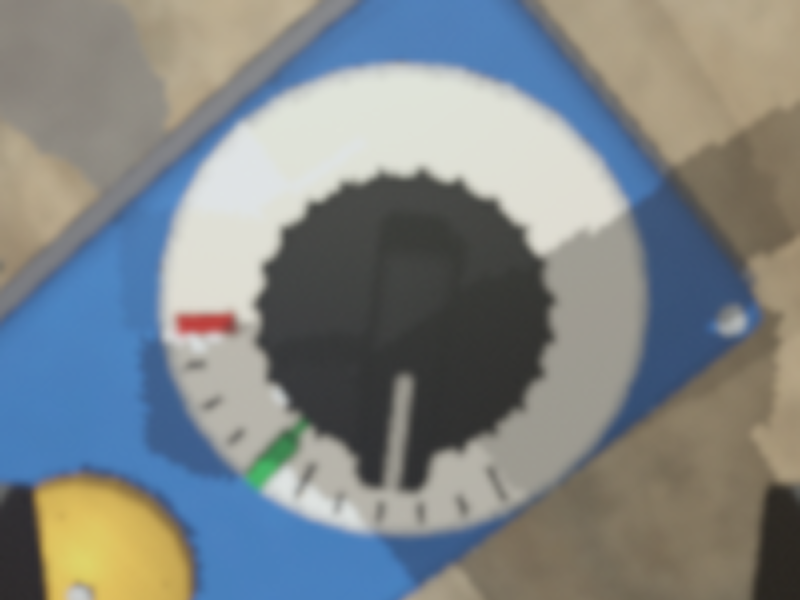

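```bash
python3 - <<'E'
from h import *
p=dict(np.load("w1.npz"));c=np.array([.4997,.0618])
R=cv2.Rodrigues(p["rvec"])[0];print("cam",-R.T@p["tvec"])
f=lambda x,y:(222+x/4,119+y/4)
for z in(.055,.075,.089):
  for n,u in dict(inner=(405,376),outer=(392,488),barNE=(458,215),barNW=(385,215),barSW=(360,487),barSE=(425,487)).items():
    q=wcast(p,f(*u),z)[:2]-c;print(z,n,q.round(4),"r",np.hypot(*q).round(4),"ang",np.degrees(np.arctan2(q[1],q[0])).round(1))
for n,u in dict(gi=(305,425),go=(258,485),red=(205,324)).items():
    z={'g':.053,'r':.046}[n[0]];q=wcast(p,f(*u),z)[:2]-c;print(n,q.round(4),np.hypot(*q).round(4),np.degrees(np.arctan2(q[1],q[0])).round(1))
for a in (50,56,60):
  t=np.radians(a);e=np.array([np.cos(t),np.sin(t)]);print(a,[((wproj(p,[*(c+r*e),z])-[222,119])*4).round(0) for r,z in((.03,.055),(.023,.089),(-.023,.089),(-.023,.055))])
E
```

```text
cam [0.46037234 0.00405367 0.29529248]
0.055 inner [0.0063 0.0099] r 0.0117 ang 57.6
0.055 outer [0.0228 0.0289] r 0.0368 ang 51.6
0.055 barNE [-0.0215 -0.0116] r 0.0245 ang -151.6
0.055 barNW [-0.0097 -0.0199] r 0.0221 ang -115.9
0.055 barSW [0.0283 0.0248] r 0.0376 ang 41.3
0.055 barSE [0.017  0.0327] r 0.0368 ang 62.5
0.075 inner [0.0025 0.0042] r 0.0049 ang 59.7
0.075 outer [0.0177 0.0217] r 0.0279 ang 50.8
0.075 barNE [-0.023  -0.0155] r 0.0277 ang -146.0
0.075 barNW [-0.0121 -0.0231] r 0.0261 ang -117.8
0.075 barSW [0.0226 0.0179] r 0.0289 ang 38.4
0.075 barSE [0.0123 0.0251] r 0.028 ang 63.9
0.089 inner [-0.0002  0.0003] r 0.0004 ang 121.3
0.089 outer [0.014  0.0166] r 0.0218 ang 49.8
0.089 barNE [-0.024  -0.0182] r 0.0301 ang -142.9
0.089 barNW [-0.0139 -0.0253] r 0.0288 ang -118.8
0.089 barSW [0.0187 0.0131] r 0.0228 ang 35.1
0.089 barSE [0.009  0.0199] r 0.0218 ang 65.6
gi [0.03   0.0074] 0.0309 13.8
go [0.0466 0.0127] 0.0483 15.3
red [ 0.0361 -0.0212] 0.0418 -30.5
50 [array([390., 458.]), array([392., 494.]), array([415., 248.]), array([413., 210.])]
56 [array([405., 459.]), array([405., 495.]), array([401., 247.]), array([401., 209.])]
60 [array([415., 458.]), array([414., 494.]), array([392., 248.]), array([393., 210.])]
```

The pointer line lies on the bar top (collinear at z = 89 mm): knob angle about 50°, green about 15°, red about -30.5°, axis (0.4997, 0.0618). Now I'll descend, align and grip.

Call:
send_rows([
  {"dp":[0.0007,0.0018,-0.02],"dr":[0,0,-2.5]},
  {"dp":[0.0007,0.0018,-0.045],"dr":[0,0,-5]},
  {"dp":[0.0007,0.0018,-0.07],"dr":[0,0,-5]},
  {"dp":[0.0007,0.0018,-0.082],"dr":[0,0,-5]},
  {"dp":[0.0007,0.0018,-0.09],"dr":[0,0,-5]},
  {"dp":[0.0007,0.0018,-0.09],"dr":[0,0,-5]},
])

```text
time_s: 4.15
ee_pos: [0.5003, 0.062, 0.0835]
eef_rot: [-1.022, 1.571, -0.148]
force: [0.4, 0.0, 1.2]
finger_gap: 1.0
```

```bash
python3 -c "
from h import *
show()"
```

```text
t 4.15 p [0.5003 0.062  0.0835] yang 140.08 x [ 0. -0. -1.] q [-0.033  0.129  1.975 -0.     1.037 -2.478] F [0.43 0.01 1.2 ] T [ 0.018  0.039 -0.011] gap 1.0
```

Call:
send_rows([
  {"dp":[0,0,0],"dr":[0,0,0]},
  {"dp":[0,0,0],"dr":[0,0,0]},
  {"dp":[0,0,0],"dr":[0,0,0]},
  {"dp":[0,0,0],"dr":[0,0,0]},
  {"dp":[0,0,0],"dr":[0,0,0]},
  {"dp":[0,0,0],"dr":[0,0,0]},
], hand=255)

```text
time_s: 4.9
ee_pos: [0.5001, 0.0624, 0.0836]
eef_rot: [1.681, 1.57, 2.555]
force: [-2.6, 2.1, 5.2]
finger_gap: 0.154
```

```bash
python3 -c "
from h import *
show()"
```

```text
t 4.9 p [0.5001 0.0624 0.0836] yang 140.11 x [-0.  0. -1.] q [-0.033  0.129  1.975  0.     1.037 -2.478] F [-2.62  2.09  5.21] T [ 0.246  0.6   -0.009] gap 0.154
```

Gripped (13 mm gap). Now 80° clockwise, to about the red mark.

Call:
send_rows([
  {"dp":[0,0,0],"dr":[0,0,-5]},
  {"dp":[0,0,0],"dr":[0,0,-10]},
  {"dp":[0,0,0],"dr":[0,0,-15]},
  {"dp":[0,0,0],"dr":[0,0,-20]},
  {"dp":[0,0,0],"dr":[0,0,-25]},
  {"dp":[0,0,0],"dr":[0,0,-30]},
  {"dp":[0,0,0],"dr":[0,0,-35]},
  {"dp":[0,0,0],"dr":[0,0,-40]},
])

```text
time_s: 5.9
ee_pos: [0.4999, 0.0627, 0.0836]
eef_rot: [2.179, 1.57, 2.353]
force: [-2.8, 2.3, 6.1]
finger_gap: 0.15
```

```bash
python3 -c "
from h import *
show()"
```

```text
t 5.9 p [0.4999 0.0627 0.0836] yang 99.95 x [-0.001  0.001 -1.   ] q [-3.200e-02  1.290e-01  1.975e+00  1.000e-03  1.038e+00 -1.777e+00] F [-2.84  2.26  6.14] T [0.481 0.749 0.08 ] gap 0.15
```

Call:
send_rows([
  {"dp":[0,0,0],"dr":[0,0,-5]},
  {"dp":[0,0,0],"dr":[0,0,-10]},
  {"dp":[0,0,0],"dr":[0,0,-15]},
  {"dp":[0,0,0],"dr":[0,0,-20]},
  {"dp":[0,0,0],"dr":[0,0,-25]},
  {"dp":[0,0,0],"dr":[0,0,-30]},
  {"dp":[0,0,0],"dr":[0,0,-35]},
  {"dp":[0,0,0],"dr":[0,0,-38]},
])

```text
time_s: 6.9
ee_pos: [0.4999, 0.0632, 0.0836]
eef_rot: [2.505, 1.569, 2.016]
force: [-3.4, 4.4, 7.4]
finger_gap: 0.149
```

```bash
python3 -c "
from h import *
show()"
```

```text
t 6.9 p [0.4999 0.0632 0.0836] yang 61.99 x [-0.001  0.002 -1.   ] q [-0.032  0.129  1.975  0.002  1.038 -1.115] F [-3.42  4.4   7.37] T [0.792 0.717 0.018] gap 0.149
```

Call:
send_rows([
  {"dp":[0,0,0],"dr":[0,0,-2]},
  {"dp":[0,0,0],"dr":[0,0,-4]},
  {"dp":[0,0,0],"dr":[0,0,-6]},
  {"dp":[0,0,0],"dr":[0,0,-6]},
])

```text
time_s: 7.4
ee_pos: [0.5, 0.0632, 0.0837]
eef_rot: [2.476, 1.569, 1.884]
force: [-3.1, 4.1, 6.3]
finger_gap: 0.156
```

```bash
python3 -c "
from h import *
show()"
```

```text
t 7.4 p [0.5    0.0632 0.0837] yang 56.09 x [-0.001  0.002 -1.   ] q [-0.032  0.129  1.975  0.002  1.038 -1.012] F [-3.12  4.11  6.29] T [ 0.843  0.686 -0.036] gap 0.156
```

Call:
send_rows([
  {"dp":[0,0,0],"dr":[0,0,-1.5]},
  {"dp":[0,0,0],"dr":[0,0,-3]},
  {"dp":[0,0,0],"dr":[0,0,-3]},
])

```text
time_s: 7.78
ee_pos: [0.5, 0.0632, 0.0836]
eef_rot: [2.523, 1.569, 1.878]
force: [-3.8, 4.6, 6.3]
finger_gap: 0.148
```

```bash
python3 -c "
from h import *
show()"
```

```text
t 7.775 p [0.5    0.0632 0.0836] yang 53.09 x [-0.001  0.002 -1.   ] q [-0.032  0.129  1.975  0.002  1.038 -0.96 ] F [-3.82  4.56  6.31] T [0.861 0.619 0.046] gap 0.148
```

Call:
send_rows([
  {"dp":[0,0,0],"dr":[0,0,-1.5]},
  {"dp":[0,0,0],"dr":[0,0,-3]},
  {"dp":[0,0,0],"dr":[0,0,-3]},
])

```text
time_s: 8.15
ee_pos: [0.5, 0.0633, 0.0836]
eef_rot: [2.544, 1.569, 1.848]
force: [-2.4, 4.5, 6.6]
finger_gap: 0.151
```

```bash
python3 -c "
from h import *
show()"
```

```text
t 8.15 p [0.5    0.0633 0.0836] yang 50.11 x [-0.001  0.002 -1.   ] q [-0.032  0.129  1.975  0.002  1.038 -0.907] F [-2.44  4.55  6.64] T [0.881 0.674 0.167] gap 0.151
```

Possible contact. I'll average several readings to beat the noise.

```bash
cat >> h.py <<'E'
def tz(n=6):
    T=[]
    for _ in range(n): camera("side");s=state();T.append([s['wrist_torque'][2],*s['force']])
    T=np.array(T);print("Tz",T[:,0].round(3),"mean",T.mean(0).round(3))
E
python3 -c "
from h import *
tz();show()"
```

```text
Tz [0.146 0.126 0.102 0.08  0.11  0.119] mean [ 0.114 -3.115  4.933  5.935]
t 8.45 p [0.5    0.0633 0.0836] yang 50.13 x [-0.001  0.002 -1.   ] q [-0.032  0.129  1.975  0.002  1.038 -0.908] F [-3.16  5.26  6.87] T [0.9   0.592 0.119] gap 0.152
```

Call:
send_rows([
  {"dp":[0,0,0],"dr":[0,0,-0.7]},
  {"dp":[0,0,0],"dr":[0,0,-1.4]},
  {"dp":[0,0,0],"dr":[0,0,-1.4]},
])

```text
time_s: 8.82
ee_pos: [0.5, 0.0633, 0.0836]
eef_rot: [2.6, 1.569, 1.88]
force: [-2.6, 4.7, 6.3]
finger_gap: 0.151
```

```bash
python3 -c "
from h import *
tz();show()"
```

```text
Tz [0.271 0.228 0.26  0.232 0.253 0.226] mean [ 0.245 -3.235  5.064  5.689]
t 9.125 p [0.5    0.0633 0.0836] yang 48.74 x [-0.001  0.002 -1.   ] q [-0.032  0.129  1.975  0.002  1.038 -0.883] F [-3.2   5.18  5.77] T [0.927 0.624 0.226] gap 0.151
```

Firm contact: 0.245 N·m, rising at the stop's stiffness (0.13 for 1.4°), and held longer than 0.3 s. Now turning back about 56° to green.

Call:
send_rows([
  {"dp":[0,0,0],"dr":[0,0,5]},
  {"dp":[0,0,0],"dr":[0,0,12]},
  {"dp":[0,0,0],"dr":[0,0,20]},
  {"dp":[0,0,0],"dr":[0,0,28]},
  {"dp":[0,0,0],"dr":[0,0,36]},
  {"dp":[0,0,0],"dr":[0,0,44]},
  {"dp":[0,0,0],"dr":[0,0,51]},
  {"dp":[0,0,0],"dr":[0,0,55.8]},
])

```text
time_s: 10.12
ee_pos: [0.4999, 0.0627, 0.0836]
eef_rot: [2.128, 1.57, 2.385]
force: [-3.8, 1.7, 5.8]
finger_gap: 0.15
```

Call:
send_rows([
  {"dp":[0,0,0],"dr":[0,0,0]},
  {"dp":[0,0,0],"dr":[0,0,0]},
  {"dp":[0,0,0],"dr":[0,0,0]},
])

```text
time_s: 10.5
ee_pos: [0.4999, 0.0627, 0.0836]
eef_rot: [2.16, 1.57, 2.414]
force: [-3.8, 3.8, 7.3]
finger_gap: 0.153
```

```bash
python3 -c "
from h import *
tz(2);show()
p=camera_params('wrist');im=camera('wrist')[:,:,::-1];cv2.imwrite('pics/w2.png',im);np.savez('w2.npz',**p)
x,y=[int(t) for t in wproj(p,[.4997,.0618,.055])];print(x,y)
cv2.imwrite('pics/w2c.png',cv2.resize(im[max(y-75,0):y+75,x-100:x+100],None,fx=4,fy=4,interpolation=cv2.INTER_CUBIC))"
```

```text
Tz [-0.018  0.056] mean [ 0.019 -3.727  2.651  6.317]
t 10.6 p [0.4999 0.0627 0.0836] yang 104.52 x [-0.001  0.001 -1.   ] q [-3.200e-02  1.290e-01  1.975e+00  1.000e-03  1.038e+00 -1.857e+00] F [-3.47  2.33  6.66] T [0.489 0.791 0.056] gap 0.147
322 241
```

View pics/w2c.png

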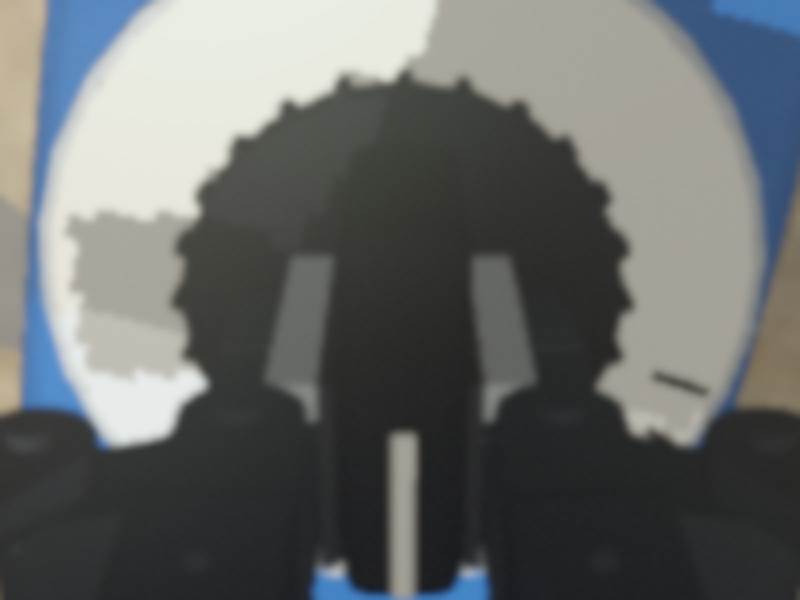

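The bar is aligned squarely with the jaws and the pointer is vertical at column 403, but the tab is hidden behind the fingers. I'll release, lift and check.

Call:
send_rows([
  {"dp":[0,0,0],"dr":[0,0,0]},
  {"dp":[0,0,0],"dr":[0,0,0]},
  {"dp":[0,0,0],"dr":[0,0,0]},
  {"dp":[0,0,0],"dr":[0,0,0]},
  {"dp":[0,0,0],"dr":[0,0,0]},
  {"dp":[0,0,0],"dr":[0,0,0]},
], hand=0)

```text
time_s: 11.4
ee_pos: [0.5002, 0.0622, 0.0833]
eef_rot: [-0.141, 1.571, 0.113]
force: [-0.9, -0.1, -0.2]
finger_gap: 0.999
```

Call:
send_rows([
  {"dp":[0,0,0.02],"dr":[0,0,0]},
  {"dp":[0,0,0.05],"dr":[0,0,0]},
  {"dp":[0,0,0.08],"dr":[0,0,0]},
  {"dp":[0,0,0.09],"dr":[0,0,0]},
  {"dp":[0,0,0.09],"dr":[0,0,0]},
  {"dp":[0,0,0.09],"dr":[0,0,0]},
])

```text
time_s: 12.15
ee_pos: [0.4993, 0.0622, 0.1718]
eef_rot: [2.865, 1.568, 3.118]
force: [-0.6, 0.1, -0.4]
finger_gap: 0.997
```

```bash
python3 -c "
from h import *
show()
p=camera_params('wrist');im=camera('wrist')[:,:,::-1].copy();cv2.imwrite('pics/w3.png',im);np.savez('w3.npz',**p)
x,y=[int(t) for t in wproj(p,[.4997,.0618,.055])];print(x-80,y-50)
cv2.imwrite('pics/w3c.png',cv2.resize(im[y-50:y+70,x-80:x+80],None,fx=5,fy=5,interpolation=cv2.INTER_CUBIC))
b,d,g,r=meas(im,p)
c=np.array([.4997,.0618])
for k,L in (('g',g),('r',r),('b',[b])):
  for q in L: v=q[2]-c;print(k,q[0],q[1].round(1),np.hypot(*v).round(4),np.degrees(np.arctan2(v[1],v[0])).round(2))
"
```

```text
t 12.15 p [0.4993 0.0622 0.1718] yang 104.51 x [-0.002  0.    -1.   ] q [-0.033  0.005  1.92  -0.     1.219 -1.857] F [-0.61  0.08 -0.41] T [0.03  0.055 0.04 ] gap 0.997
242 147
g 48 [321.4 246.5] 0.0438 13.23
r 43 [287.2 227.8] 0.042 -31.62
b 1447 [306.4 290.9] 0.0858 4.94
```

View pics/w3c.png

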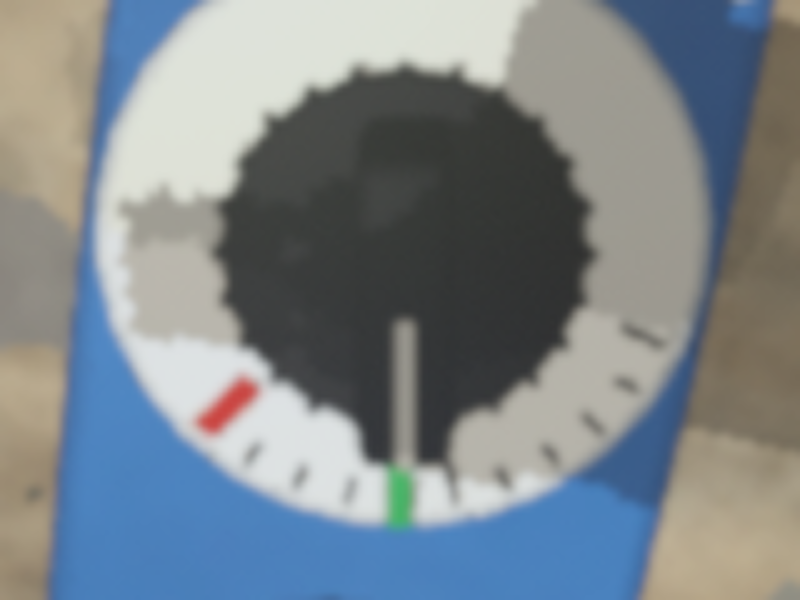

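The pointer line (columns 404 to 402) runs straight into the green tab (column 401). That is about 1°, or roughly 0.6 mm, off. The gripper is open and clear, so I'm handing in.

```bash
python3 -c "
from h import *
show();print(close_job())"
```

```text
t 12.2 p [0.4992 0.0622 0.1717] yang 104.51 x [-0.003  0.    -1.   ] q [-0.033  0.005  1.92  -0.     1.219 -1.857] F [ 0.1  -0.5  -0.77] T [ 0.015  0.003 -0.021] gap 0.998
the job is handed in; nothing more can be done
None
```

The timer is wound and set, and I handed the job in at 12.2 s of the 58 s allowed.

- **Winding:** I gripped the knob bar and turned it clockwise about 91° past the red mark. It came up firmly against the stop at about 0.245 N·m (mean of six readings) and I held it there for more than 0.3 s. The 0.13 N·m rise over 1.4° fits the stop's stiffness. Single torque readings were noisy by about 0.04 N·m.
- **Setting:** I turned the knob back 55.8°, let go and lifted clear. The last wrist picture shows the pointer line running into the green tab, 1° off (about 0.6 mm). The tab itself measured 13.2° to 15.3° depending on which part of it I used, so the worst case is about 0.7 mm against the 3 mm allowed.
- **Final state:** The gripper is open 90 mm above the knob, and the wrist force reads near zero. I did not re-measure the other objects at the end, but the arm felt no contact away from the knob.

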